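Put the oil bottle away in an empty compartment

TASK

One small oil bottle has been left standing on the counter beside the wooden bottle tray. Find a compartment of the tray that is still empty and stand the bottle upright in it, down on the tray's floor; leave the bottles that are already stored where they are.

Things in the scene. Friction and masses are not known exactly. Their poses are not given: they have to be found in the camera images.
- oil_bottle: The bottle to put away: a small upright amber oil bottle with a pale label and a black screw cap, standing outside the tray on the counter. Round body 44 mm in diameter up to 54 mm above its underside, then a shoulder, then the cap, 26 mm in diameter, to 72 mm. About 0.09 kg. Origin: centre of its underside, z up along the bottle.
- bottle_tray: Open light-wood tray fixed to the counter, 166 x 166 x 30 mm; walls, full-height cross dividers and floor 6 mm thick. 2 x 2 compartments, 74 x 74 mm inside, centres at x, y = +-40 mm in its frame; two hold a bottle. Origin: centre of its underside, x, y along its sides, z up. Tall fixed equipment stands to its right (y < 0.03 m, x > 0.45 m): an arm from there must pass in front of it (x < 0.43 m).
- stored_bottle_a: A bottle of the same kind and size as the one to put away, loose, standing upright in one of the tray's compartments, within 4 mm of the compartment's centre along each side; stays there. Origin: centre of its underside.
- stored_bottle_b: Another bottle of the same kind, loose, standing upright in another of the tray's compartments, within 4 mm of its centre along each side; stays there. Origin: centre of its underside.
Not all that is in view belongs to the job. What is shaped like the oil_bottle but blue or yellow is not meant.

How it is judged:
On the way:
1. the bottle is lifted clear of the counter (height (world z) of oil_bottle above 0.03 m), for 0.2 s.
At the end, for the whole second after the job is handed in: The bottle stands released and still in a tray compartment that was empty, within 10 degrees of upright, its underside on the tray's floor (under 14 mm above the tray's underside); both stored bottles are upright within 10 degrees and within 20 mm of where they were (x of oil_bottle in the frame of bottle_tray between -0.077 and 0.077 m and y of oil_bottle in the frame of bottle_tray between -0.077 and 0.077 m and z of oil_bottle in the frame of bottle_tray between 0 and 0.014 m and angle between each of oil_bottle, stored_bottle_a, stored_bottle_b's own z axis and vertical below 0.17 rad and linear speed of oil_bottle below 0.02 m/s and distance of each of stored_bottle_a, stored_bottle_b from where it was at the start of the episode below 0.02 m); the robot touches nothing.
It fails at once if a stored bottle is shifted by more than 20 mm or lifted (distance of any of stored_bottle_a, stored_bottle_b from where it was at the start of the episode above 0.02 m).
It also fails if it takes over 35 s, if anything falls off the work surface, if the arm or the gripper's body presses on something with over 40 N, if the wrist force passes 120 N, or if a joint passes its speed limit or range.

ROBOT

A 7-joint arm with a two-finger parallel gripper is mounted at the origin on a cart in front of the work surface, level with it; the furniture and walls round the work are solid. World frame = base frame: x ahead of the robot, y to its left, z up, the work surface at z = 0. Lengths are in m, angles in rad, forces in N, time in s.
With the tool pointing down it reaches from about 0.4 to 0.75 m from the base axis. Payload 19.5 kg.
Tool frame: the origin (TCP) lies at the very end of the fingers, on their centre line; the grasp point (between the pads) lies 19 mm behind it; y points along the fingers, x is the direction in which the jaws open and shut, and the axes are right-handed (so a half turn about y gives the same grasp; the last joint's range is limited). The gripper opens to 85 mm and grips with 20 to 120 N. Pads are 22 mm wide; open, the fingers measure 114 mm over their backs; the gripper's body (76 mm by 85 mm) begins 54 mm behind the grasp point. The pads swing forward as they close: fully open they stand 13 mm farther back than shut.
Start: joints at [1.103, 0.707, -0.028, 1.485, 0.022, 0.951, -0.075], TCP at [0.237, -0.524, 0.21] pointing down, gripper open.
Joint ranges: [-2.71, 2.71], [-0.32, 2.16], [-1.57, 1.52], [0, 2.45], [-1.46, 4.6], [0, 2.02], [-2.83, 2.83]. Speed limits (rad/s): [1.89, 1.89, 2.57, 2.57, 3.01, 3.01, 3.01].

INTERFACE

Orientations are given as a 3x3 rotation matrix whose columns are the frame's x, y, z axes.
In Python, from bench import arm gives the robot as it stands.
- The arm moves only by the tool carry_out, never from a script. Its argument "targets" is a list of rows, each a list of 7 numbers: the shift along the tool's x, y, z in cm, then the turn, a rotation vector about the tool's x, y, z in degrees, then the opening, from 0 (shut) to 1 (fully open). A call has 1 to 12 rows; each row shifts and turns the commanded pose from where the row before left it, along the tool's axes as they then stand; what a row does not reach is not made up. A row lasts 1/8 s, in which the tool goes at most 62.5 mm and 10.7 degrees, less where a joint would pass 70% of its speed; a pose out of reach is approached as far as the arm can. A call with a gripper value outside its range is refused whole. The fingers move at their own pace and stop on an object; "newtons" is the grip in N (left out, the last holds). Time passes only in rows, so rows that do not move let the fingers close. It gives the time, the measured TCP pose, the force and the opening at its end, in the units of the state.
- arm.get_obs(): the state, without advancing time (a new reading comes with each control period).
- arm.snapshot(name): name is "side" or "top" or "wrist"; returns a dict with "frame" (400x640x3 uint8, blue, green, red), "K" (3x3 intrinsics, pixels), "pose" (4x4, takes a point from camera to world coordinates); the wrist camera has in their place "mount" (4x4, takes a point from camera to tool coordinates, whose origin is the TCP and whose axes are the tool frame's). Camera axes: x right, y down, z forward; pixel columns grow to the right and rows downward; lengths in m; the calibration is good to about 2 mm. The wrist camera is an equidistant fisheye: a pixel r from the principal point sees the ray r / f radians off the axis. A picture is of the moment at which its call begins: read the wrist's pose just before it. There is no depth.
- arm.job_done(): hands the job in, once; it reports no verdict.
Trained networks look in a picture, given as the dict that the camera call returned (one of the last four; its "shot" number tells which), for a name from the list of things; names that differ only in an ending like _2 or _b are one class to them, and where a whole thing is asked for, a point or a joint stands for the part that bears it (a point fixed in the world has none). Each returns a list of dicts, best first, with "p" (0 to 1); they miss things now and then, are a little off and sometimes report something else, mostly with a low value. They report only what shows in the picture. A call takes as long as a camera call. They do not tell look-alikes from the thing itself.
- arm.boxes_of(picture, name): "rect" ([left, top, width, height] in pixels, round what is visible of it).
- arm.cut_out(picture, name): "pixels" (400x640 bool, what is visible of it) and "rect" ([left, top, width, height] in pixels, round what is visible of it).
- arm.tip_of(picture, name): "point" ([column, row] in pixels: a listed point, or the origin of a listed thing).
The state is a dict: "clock": time; "joint_pos": joint angles; "qvel": joint speeds; "joint_torque": joint torques, N m; "tcp_pos": TCP position; "tool_rot": TCP orientation; "contact_force": force on the tool from outside, world axes, zero at the start; "torque": the same for the moment, N m; "width": opening from 0.0 (shut) to 1.0 (fully open).
Only numpy, scipy, OpenCV 4.12 (cv2) and the standard library are available. Lean on these libraries where they do the work, as an engineer would, in place of code of your own. Each camera call takes 0.05 s, during which the arm holds its last target.

## Working session

There is one attempt and no reset: what is moved stays moved. The work goes in short steps, Python scripts to look and compute and a tool call to move; the robot and the scene stay as the last step left them, time stands still between calls to the robot, and variables do not carry over. Pictures are saved under pics/ and viewed, and the job is handed in when it is done.

Besides the shell and the picture viewer there is one more tool, called after ">>>" as name(argument=value, ...), one argument or row to a line, values as JSON. carry_out: Moves the arm, as the interface text tells. Its arguments: {"type":"object","properties":{"targets":{"type":"array","items":{"type":"array","items":{"type":"number"}}},"newtons":{"type":"number"}},"required":["targets"]}

```bash
mkdir -p pics; ls; cat > h.py <<'E'
import numpy as np, cv2
from bench import arm
def ray(pic,uv):
    K=pic["K"];P=pic["pose"]
    d=np.linalg.inv(K)@np.array([uv[0],uv[1],1.0]); d=P[:3,:3]@d
    return P[:3,3],d/np.linalg.norm(d)
def atz(pic,uv,z):
    o,d=ray(pic,uv); return o+d*(z-o[2])/d[2]
def proj(pic,X):
    P=np.linalg.inv(pic["pose"]);c=P[:3,:3]@X+P[:3,3];p=pic["K"]@c;return p[:2]/p[2]
E
python3 - <<'E'
from h import *
o=arm.get_obs();print(o["clock"],o["tcp_pos"],o["tool_rot"],o["width"],o["contact_force"])
for n in ["top","side"]:
    s=arm.snapshot(n);cv2.imwrite(f"pics/{n}0.png",s["frame"]);print(n,s["K"].tolist(),np.round(s["pose"],3).tolist())
    for t in ["oil_bottle","bottle_tray","stored_bottle_a"]:
        for b in arm.boxes_of(s,t): print(n,t,b)
E
```

```text
pics
0.0 [ 0.23739482 -0.52340246  0.20981635] [[ 4.13054094e-01 -4.46233254e-04  9.10706383e-01]
 [-9.10705846e-01  9.89692331e-04  4.13054335e-01]
 [-1.08563770e-03 -9.99999411e-01  2.40923603e-06]] 1.000353384135181 [-0.1532775   0.62532816  0.06970151]
top [[438.5038151738369, 0.0, 316.1173433398102], [0.0, 438.5038151738369, 201.55354302604962], [0.0, 0.0, 1.0]] [[0.002, -0.994, 0.11, 0.416], [-1.0, -0.005, -0.026, 0.312], [0.026, -0.11, -0.994, 0.871], [0.0, 0.0, 0.0, 1.0]]
top oil_bottle {'rect': [251.6, 206.6, 29.1, 21.6], 'p': 0.97}
top oil_bottle {'rect': [284.1, 241.6, 19.9, 19.8], 'p': 0.92}
top oil_bottle {'rect': [210.0, 183.2, 27.2, 24.5], 'p': 0.58}
top bottle_tray {'rect': [332.4, 144.2, 94.6, 93.2], 'p': 0.71}
top stored_bottle_a {'rect': [391.8, 196.1, 27.7, 28.7], 'p': 0.83}
top stored_bottle_a {'rect': [345.2, 161.3, 27.1, 22.8], 'p': 0.72}
side [[413.99855049963725, 0.0, 316.9049313582889], [0.0, 413.99855049963725, 206.69343213993918], [0.0, 0.0, 1.0]] [[0.998, -0.017, 0.054, 0.436], [-0.054, -0.566, 0.823, -0.423], [0.017, -0.824, -0.566, 0.528], [0.0, 0.0, 0.0, 1.0]]
side oil_bottle {'rect': [336.4, 169.5, 21.0, 32.8], 'p': 0.95}
side oil_bottle {'rect': [317.1, 151.2, 21.6, 29.9], 'p': 0.93}
side oil_bottle {'rect': [274.2, 183.8, 21.3, 34.8], 'p': 0.81}
side oil_bottle {'rect': [300.6, 166.0, 19.7, 36.9], 'p': 0.55}
side bottle_tray {'rect': [293.5, 223.0, 108.0, 72.3], 'p': 0.78}
side stored_bottle_a {'rect': [351.9, 210.8, 22.9, 39.3], 'p': 0.94}
side stored_bottle_a {'rect': [316.8, 239.5, 27.0, 42.9], 'p': 0.57}
```

```bash
python3 - <<'E'
import cv2
t=cv2.imread("pics/top0.png");s=cv2.imread("pics/side0.png")
cv2.imwrite("pics/tc.png",cv2.resize(t[120:290,180:450],(800,504),interpolation=cv2.INTER_CUBIC))
cv2.imwrite("pics/sc.png",cv2.resize(s[130:310,240:440],(660,594),interpolation=cv2.INTER_CUBIC))
E
```

```text
(no output)
```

View pics/top0.png

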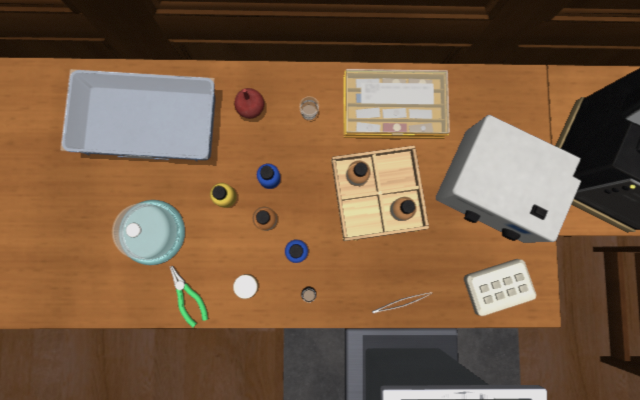

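View pics/side0.png

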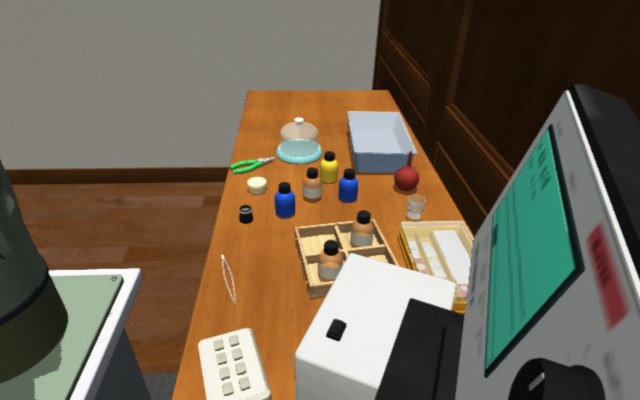

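View pics/tc.png

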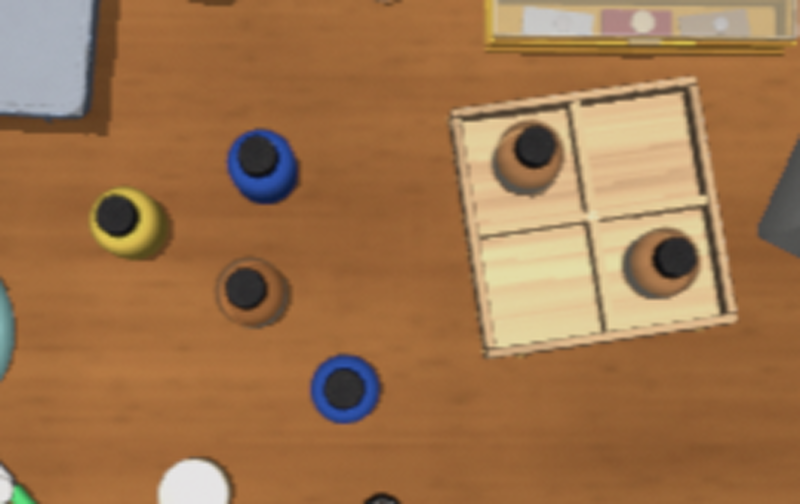

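View pics/sc.png

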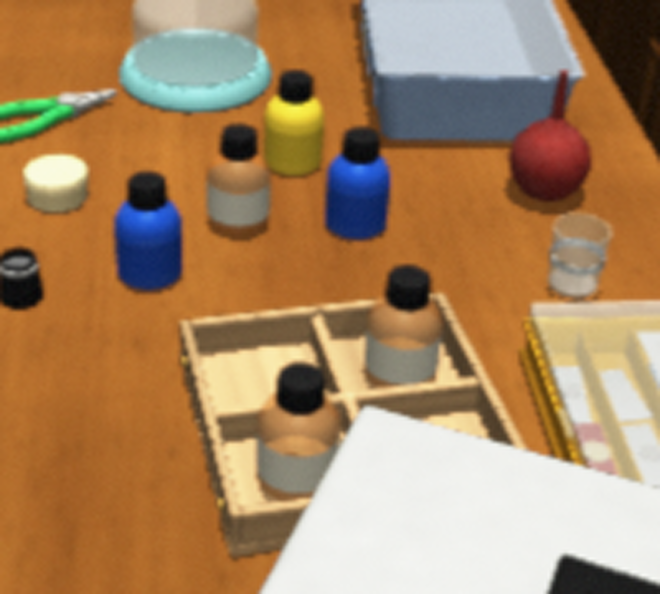

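```bash
python3 - <<'E'
from h import *
t=arm.snapshot("top");s=arm.snapshot("side")
f=270/800; g=200/660
T=lambda p:(p[0]*f+180,p[1]*f+120)
S=lambda p:(p[0]*g+240,p[1]*g+130)
def tri(a,b):
    o1,d1=ray(t,a);o2,d2=ray(s,b)
    k=np.linalg.lstsq(np.c_[d1,-d2],o2-o1,rcond=None)[0]
    p,q=o1+k[0]*d1,o2+k[1]*d2
    return (p+q)/2,np.linalg.norm(p-q)
print("rim corners top")
C=[atz(t,T(p),.03) for p in [(452,113),(692,80),(735,318),(489,353)]]
for c in C: print(c.round(4))
print("c",np.mean(C,0).round(4))
for p,z in [((540,285),.006)]: print(atz(t,T(p),z))
# divider centre
print("div ctr",atz(t,T((592,216)),.03), "side",atz(s,S((350,405)),.03))
print("side corners",[atz(s,S(p),.03).round(4) for p in [(183,322),(440,298),(232,545)]])
for n,a,b in [("oil",(246,289),(239,130)),("A",(536,146),(408,271)),("B",(675,257),(301,369))]:
    print(n,atz(t,T(a),.072 if n=="oil" else .078).round(4),tri(T(a),S(b)))
for n,p in [("t",t),("s",s)]:
  for nm in ["oil_bottle","bottle_tray","stored_bottle_a"]:
    for r in arm.tip_of(p,nm): print(n,nm,np.round(r["point"],1),r["p"],atz(p,r["point"],0 if nm[0]!="s" else .006).round(4))
# silhouette check using known pixel extents: side base of oil bottle
print("blue caps",[atz(t,T(p),.072).round(3) for p in [(344,388),(258,157),(116,215)]])
E
```

```text
rim corners top
[0.5944 0.2585 0.03  ]
[0.6179 0.0988 0.03  ]
[0.46   0.0742 0.03  ]
[0.4368 0.2348 0.03  ]
c [0.5273 0.1666 0.03  ]
[0.48286698 0.1981916  0.006     ]
div ctr [0.52646739 0.16676884 0.03      ] side [0.52864224 0.15082778 0.03      ]
side corners [array([0.4368, 0.2297, 0.03  ]), array([0.5956, 0.2491, 0.03  ]), array([0.4588, 0.0486, 0.03  ])]
oil [0.4745 0.388  0.072 ] (array([0.47582379, 0.38800969, 0.07198072]), np.float64(0.0025855852656790647))
A [0.5638 0.2094 0.078 ] (array([0.56471131, 0.20937846, 0.07888842]), np.float64(0.002176391967293002))
B [0.495 0.124 0.078] (array([0.49613814, 0.12407052, 0.07842574]), np.float64(0.0023951362965146748))
t oil_bottle [264.8 216.8] 0.94 [0.4813 0.3914 0.    ]
t oil_bottle [268.5 175. ] 0.91 [0.5653 0.3852 0.    ]
t oil_bottle [224.6 197.8] 0.82 [0.5188 0.4717 0.    ]
t oil_bottle [293.  251.1] 0.77 [0.4138 0.3349 0.    ]
t bottle_tray [374.1 190.6] 0.73 [0.535 0.173 0.   ]
t stored_bottle_a [356.8 175.5] 0.89 [0.5645 0.2084 0.006 ]
t stored_bottle_a [403.5 208.4] 0.77 [0.4988 0.1157 0.006 ]
s oil_bottle [313.2 193.9] 0.82 [0.4802 0.3986 0.    ]
s oil_bottle [348.2 201. ] 0.74 [0.5595 0.3661 0.    ]
s oil_bottle [286.5 210.3] 0.62 [0.4177 0.3328 0.    ]
s bottle_tray [346.6 263.1] 0.64 [0.5319 0.1557 0.    ]
s bottle_tray [360.5 242.8] 0.15 [0.5667 0.2146 0.    ]
s stored_bottle_a [326.  274.9] 0.92 [0.4902 0.1193 0.006 ]
s stored_bottle_a [361.9 243. ] 0.89 [0.5679 0.2066 0.006 ]
blue caps [array([0.414, 0.327, 0.072]), array([0.557, 0.382, 0.072]), array([0.52 , 0.469, 0.072])]
```

>>> carry_out(
  targets=[
    [-3.06,0,3.07,0,0,0,1],
    [-3.06,0,3.07,0,0,0,1],
    [-3.06,0,3.07,0,0,0,1],
    [-3.06,0,3.07,0,0,0,1],
    [-3.06,0,3.07,0,0,0,1],
    [-3.06,0,3.07,0,0,0,1],
    [-3.06,0,3.07,0,0,0,1],
    [-3.06,0,3.07,0,0,0,1],
  ],
  newtons=40,
)

```text
clock: 1.8
tcp_pos: [0.3605, -0.198, 0.2104]
tool_rot: [[0.413, 0.0, 0.911], [-0.911, -0.0, 0.413], [0.0, -1.0, 0.0]]
contact_force: [0.2, 0.1, -0.1]
width: 0.999
```

>>> carry_out(
  targets=[
    [-3.34,0,2.24,0,0,0,1],
    [-3.34,0,2.24,0,0,0,1],
    [-3.34,0,2.24,0,0,0,1],
    [-3.34,0,2.24,0,0,0,1],
    [-3.34,0,2.24,0,0,0,1],
    [-3.34,0,2.24,0,0,0,1],
    [-3.42,0,2.94,0,0,0,1],
    [-3.42,0,2.94,0,0,0,1],
    [-3.42,0,2.94,0,0,0,1],
    [-3.42,0,2.94,0,0,0,1],
    [-3.42,0,2.94,0,0,0,1],
    [-3.42,0,2.94,0,0,0,1],
  ],
)

```text
clock: 3.3
tcp_pos: [0.4758, 0.3, 0.2104]
tool_rot: [[0.413, 0.0, 0.911], [-0.911, 0.0, 0.413], [-0.0, -1.0, 0.0]]
contact_force: [-0.1, -0.6, 1.3]
width: 0.996
```

>>> carry_out(
  targets=[
    [-2.67,0,1.21,0,0,0,1],
    [-2.67,0,1.21,0,0,0,1],
    [-2.67,0,1.21,0,0,0,1],
    [0,0,0,0,-9.7,0,1],
    [0,0,0,0,-9.7,0,1],
    [0,0,0,0,-9.7,0,1],
    [0,3,0,0,0,0,1],
    [0,3,0,0,0,0,1],
    [0,0,0,0,0,0,1],
  ],
)

```text
clock: 4.42
tcp_pos: [0.4749, 0.3859, 0.149]
tool_rot: [[0.804, -0.002, 0.595], [-0.595, -0.002, 0.804], [-0.001, -1.0, -0.003]]
contact_force: [-0.4, 0.2, 0.6]
width: 1.001
```

```bash
python3 - <<'E'
from h import *
o=arm.get_obs();print(o["tcp_pos"],o["tool_rot"].round(3) if hasattr(o["tool_rot"],'round') else o["tool_rot"])
w=arm.snapshot("wrist");s=arm.snapshot("side")
cv2.imwrite("pics/w1.png",w["frame"]);cv2.imwrite("pics/s1.png",s["frame"])
print(w["K"],w["mount"].round(4))
R=np.array(o["tool_rot"]);M=w["mount"]
def fish(p):
    K=w["K"];v=np.array([(p[0]-K[0,2])/K[0,0],(p[1]-K[1,2])/K[1,1]]);th=np.linalg.norm(v)
    return np.r_[v/th*np.sin(th),np.cos(th)] if th>0 else np.array([0,0,1.])
for b in arm.boxes_of(w,"oil_bottle"): print(b)
def pf(X):
    c=np.linalg.inv(M)@np.r_[R.T@(X-np.array(o["tcp_pos"])),1];r=np.hypot(c[0],c[1]);th=np.arctan2(r,c[2]);return w["K"][:2,2]+w["K"][0,0]*th*c[:2]/r
im=w["frame"].copy()
for z,col in[(0.072,(0,0,255)),(0.054,(0,255,0))]:
    rr=.013 if z>.06 else .022
    pts=[pf(np.array([.4758+rr*np.cos(a),.388+rr*np.sin(a),z])) for a in np.linspace(0,6.283,40)]
    cv2.polylines(im,[np.array(pts).astype(np.int32)],True,col,1)
cv2.imwrite("pics/w1o.png",im)
E
```

```text
[0.47490921 0.38593169 0.14901508] [[ 0.804 -0.002  0.595]
 [-0.595 -0.002  0.804]
 [-0.001 -1.    -0.003]]
[[309.70691629   0.         324.0018088 ]
 [  0.         309.70691629 203.93655712]
 [  0.           0.           1.        ]] [[ 1.000e+00  1.100e-03 -4.000e-04 -6.000e-04]
 [ 8.000e-04 -3.108e-01  9.505e-01 -1.637e-01]
 [ 9.000e-04 -9.505e-01 -3.108e-01  8.060e-02]
 [ 0.000e+00  0.000e+00  0.000e+00  1.000e+00]]
{'rect': [369.5, 118.7, 57.1, 49.4], 'p': 0.9}
{'rect': [284.3, 64.2, 52.7, 50.9], 'p': 0.81}
{'rect': [299.8, 160.4, 50.8, 55.3], 'p': 0.58}
```

View pics/w1o.png

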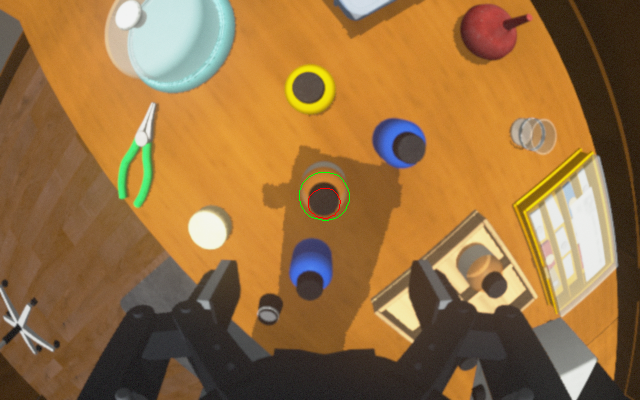

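View pics/s1.png

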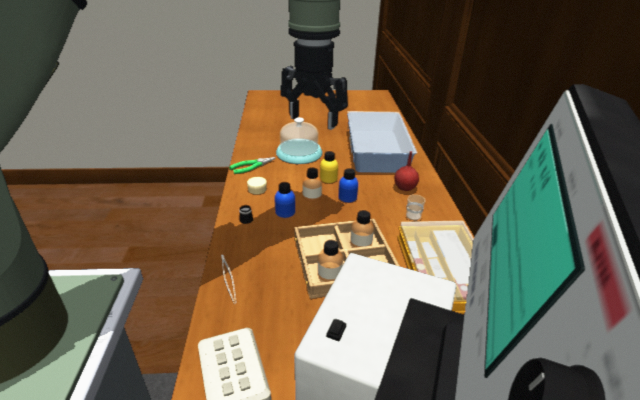

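>>> carry_out(
  targets=[
    [0,2,0.2,0,0,0,1],
    [0,2.5,0,0,0,0,1],
    [0,2.5,0,0,0,0,1],
    [0,2.5,0,0,0,0,1],
    [0,1.8,0,0,0,0,1],
    [0,1.0,0,0,0,0,1],
    [0,0,0,0,0,0,1],
    [0,0,0,0,0,0,0.7],
    [0,0,0,0,0,0,0.3],
    [0,0,0,0,0,0,0.3],
    [0,0,0,0,0,0,0.3],
    [0,0,0,0,0,0,0.3],
  ],
  newtons=40,
)

```text
clock: 6.08
tcp_pos: [0.477, 0.3886, 0.0288]
tool_rot: [[0.804, 0.001, 0.595], [-0.595, 0.001, 0.804], [-0.0, -1.0, 0.002]]
contact_force: [-4.1, -2.8, 22.2]
width: 0.343
```

```bash
python3 - <<'E'
from h import *
s=arm.snapshot("side")
cv2.imwrite("pics/s2.png",cv2.resize(s["frame"][80:240,220:420],(750,600),interpolation=cv2.INTER_CUBIC))
E
```

```text
(no output)
```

View pics/s2.png

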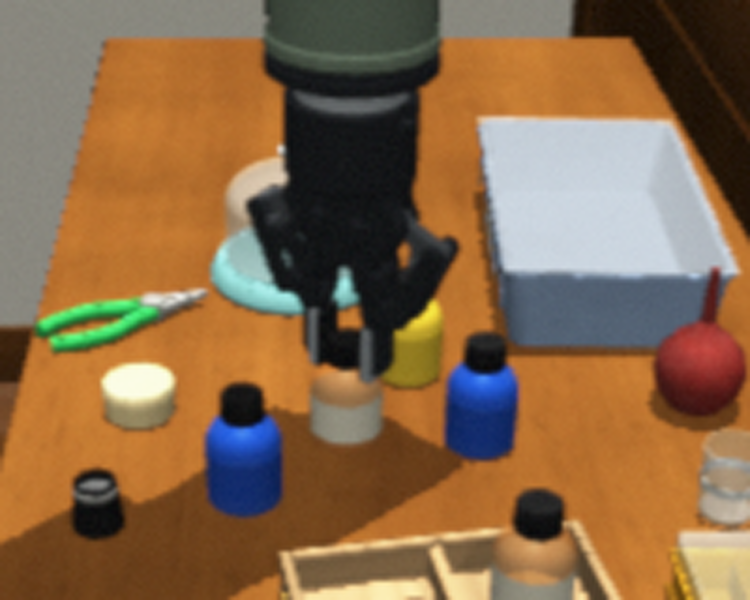

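```bash
python3 - <<'E'
from h import *
o=arm.get_obs();print(o["tcp_pos"],o["contact_force"],o["width"])
s=arm.snapshot("side");w=arm.snapshot("wrist")
p=np.array(o["tcp_pos"]);R=np.array(o["tool_rot"])
im=cv2.resize(s["frame"][130:230,260:385],(750,600),interpolation=cv2.INTER_CUBIC)
for dz in (0,.019,.04):
  for dx in (-.02,0,.02):
    q=(proj(s,p+R[:,0]*dx+[0,0,dz])-[260,130]+.5)*6
    cv2.circle(im,tuple(q.astype(int)),3,(0,255,0) if dz==0 else (0,0,255),-1)
for z,rr in((.0,.022),(.054,.022),(.072,.013)):
    pts=[(proj(s,np.array([.4758+rr*np.cos(a),.388+rr*np.sin(a),z]))-[260,130]+.5)*6 for a in np.linspace(0,6.283,40)]
    cv2.polylines(im,[np.array(pts).astype(np.int32)],True,(255,255,0),1)
cv2.imwrite("pics/s3.png",im)
cv2.imwrite("pics/w3.png",cv2.resize(w["frame"][150:400,200:450],(600,600),interpolation=cv2.INTER_CUBIC))
E
```

```text
[0.47698996 0.38856413 0.02875535] [-3.53260593 -1.69792315 22.32164788] 0.3344404040248983
```

View pics/s3.png

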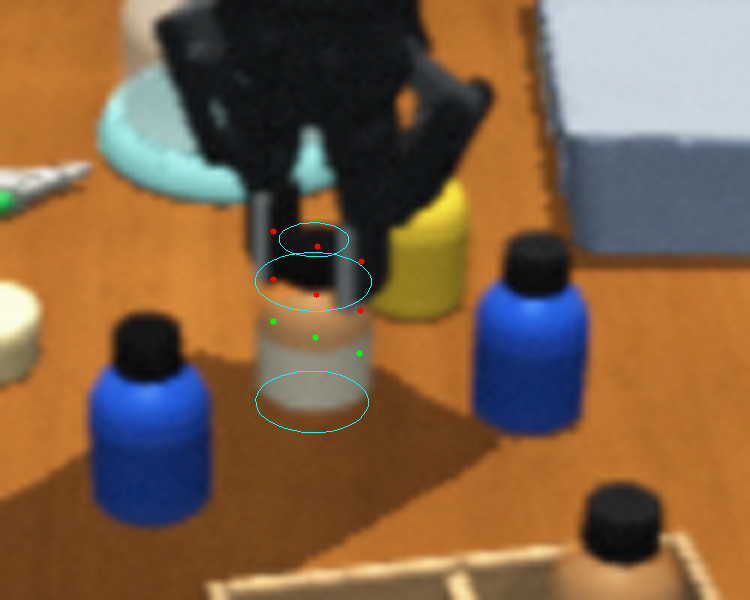

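View pics/w3.png

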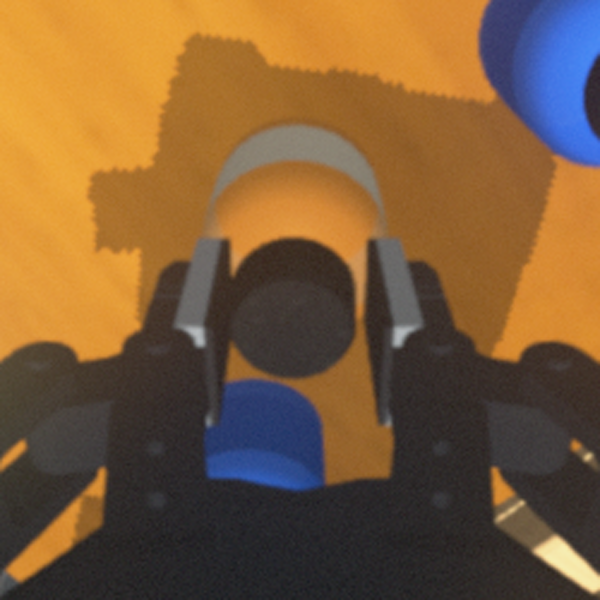

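```bash
python3 - <<'E'
from h import *
o=arm.get_obs()
w=arm.snapshot("wrist");M=w["mount"]
def pt(c):
    c=np.linalg.inv(M)@np.r_[c,1];r=np.hypot(c[0],c[1]);th=np.arctan2(r,c[2]);return w["K"][:2,2]+w["K"][0,0]*th*c[:2]/r
im=cv2.resize(w["frame"][150:400,200:450],(600,600),interpolation=cv2.INTER_CUBIC)
for y,col in((0,(0,255,0)),(-.013,(0,255,255)),(-.025,(0,0,255)),(-.038,(255,0,255))):
  for x in (-.015,.015):
    for z in(-.011,.011):
      q=(pt([x,y,z])-[200,150]+.5)*2.4;cv2.circle(im,tuple(q.astype(int)),4,col,-1)
cv2.imwrite("pics/w4.png",im)
E
```

```text
(no output)
```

View pics/w4.png

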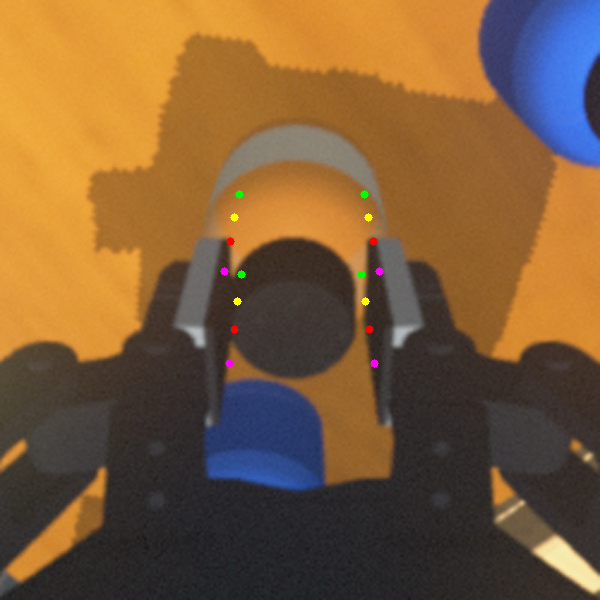

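>>> carry_out(
  targets=[
    [0,0,0,0,0,0,0.8],
    [0,0,0,0,0,0,0.8],
    [0,0,0,0,0,0,0.8],
    [0,0,0,0,0,0,0.8],
  ],
)

```text
clock: 6.78
tcp_pos: [0.4767, 0.3881, 0.0272]
tool_rot: [[0.804, -0.0, 0.595], [-0.595, 0.0, 0.804], [-0.0, -1.0, -0.0]]
contact_force: [0.3, 0.6, 0.6]
width: 0.798
```

```bash
python3 - <<'E'
from h import *
o=arm.get_obs();print(o["contact_force"])
w=arm.snapshot("wrist");M=w["mount"]
def pt(c):
    c=np.linalg.inv(M)@np.r_[c,1];r=np.hypot(c[0],c[1]);th=np.arctan2(r,c[2]);return w["K"][:2,2]+w["K"][0,0]*th*c[:2]/r
im=cv2.resize(w["frame"][150:400,200:450],(600,600),interpolation=cv2.INTER_CUBIC)
h=.0425*o["width"]
for y,col in((0,(0,255,0)),(-.013,(0,255,255)),(-.025,(0,0,255)),(-.038,(255,0,255))):
  for x in (-h,h):
    for z in(-.011,.011):
      q=(pt([x,y,z])-[200,150]+.5)*2.4;cv2.circle(im,tuple(q.astype(int)),4,col,-1)
cv2.imwrite("pics/w5.png",im)
E
```

```text
[0.34062144 0.60275181 0.60273377]
```

View pics/w5.png

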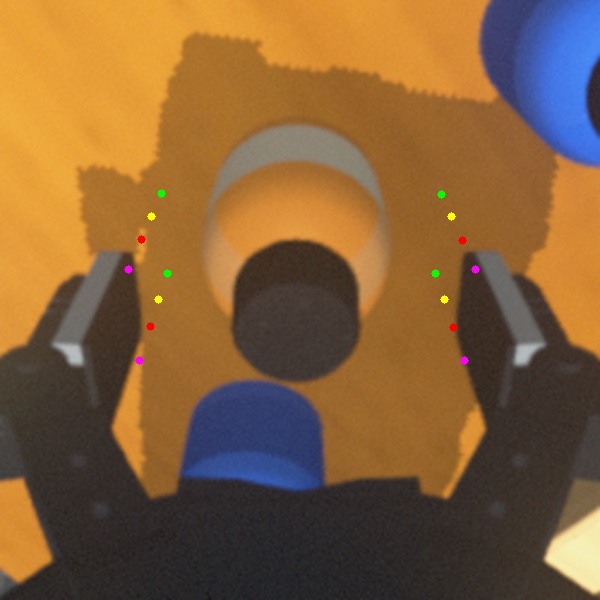

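>>> carry_out(
  targets=[
    [0,0.9,0,0,0,0,0.8],
    [0,0.9,0,0,0,0,0.8],
    [0,0,0,0,0,0,0.8],
    [0,0,0,0,0,0,0.4],
    [0,0,0,0,0,0,0.4],
    [0,0,0,0,0,0,0.4],
    [0,0,0,0,0,0,0.4],
  ],
  newtons=40,
)

```text
clock: 7.7
tcp_pos: [0.4771, 0.3881, 0.0098]
tool_rot: [[0.804, 0.001, 0.595], [-0.595, 0.0, 0.804], [0.0, -1.0, 0.001]]
contact_force: [0.4, -0.5, 6.5]
width: 0.49
```

>>> carry_out(
  targets=[
    [0,0,0,0,0,0,0.35],
    [0,-1,0,0,0,0,0.35],
    [0,-2,0,0,0,0,0.35],
    [0,-3,0,0,0,0,0.35],
    [0,-3,0,0,0,0,0.35],
    [0,-3,0,0,0,0,0.35],
    [0,0,0,0,0,0,0.35],
  ],
)

```text
clock: 8.57
tcp_pos: [0.4775, 0.3888, 0.1326]
tool_rot: [[0.804, 0.003, 0.595], [-0.595, 0.003, 0.804], [0.001, -1.0, 0.004]]
contact_force: [-0.2, 0.3, -1.3]
width: 0.482
```

```bash
python3 - <<'E'
from h import *
o=arm.get_obs();print(o["tcp_pos"],o["contact_force"],o["width"])
s=arm.snapshot("side");w=arm.snapshot("wrist")
cv2.imwrite("pics/s6.png",cv2.resize(s["frame"][80:240,220:420],(750,600),interpolation=cv2.INTER_CUBIC))
cv2.imwrite("pics/w6.png",cv2.resize(w["frame"][150:400,200:450],(600,600),interpolation=cv2.INTER_CUBIC))
E
```

```text
[0.47752957 0.38879721 0.1326179 ] [-0.24511926  0.33995567 -1.29653644] 0.4819506632350746
```

View pics/s6.png

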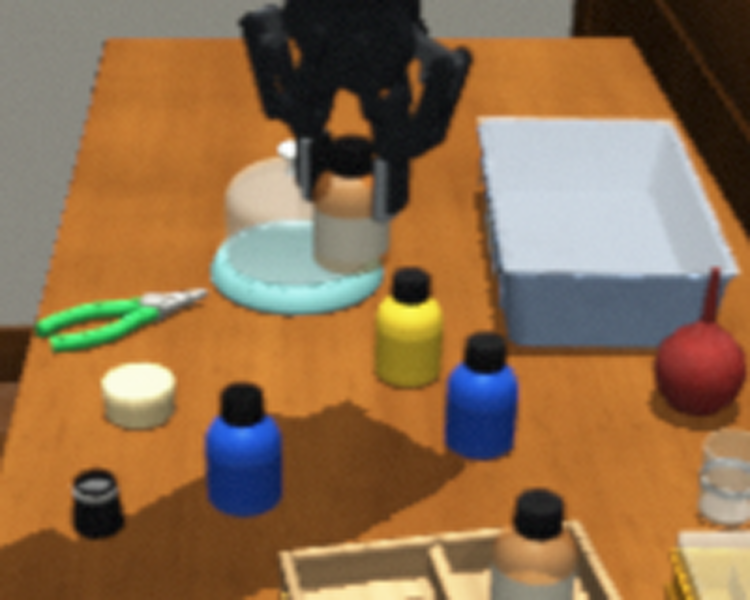

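View pics/w6.png

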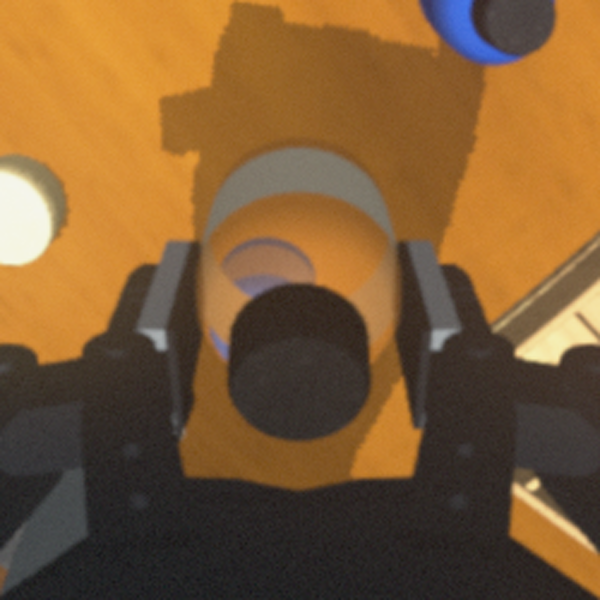

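>>> carry_out(
  targets=[
    [2.3,0,-2.98,0,0,0,0.35],
    [2.3,0,-2.98,0,0,0,0.35],
    [2.3,0,-2.98,0,0,0,0.35],
    [2.3,0,-2.98,0,0,0,0.35],
    [2.3,0,-2.98,0,0,0,0.35],
    [0,0,0,0,0,0,0.35],
    [0,0,0,0,0,0,0.35],
  ],
)

```text
clock: 9.55
tcp_pos: [0.4803, 0.2005, 0.1291]
tool_rot: [[0.804, -0.001, 0.595], [-0.595, 0.0, 0.804], [-0.001, -1.0, -0.0]]
contact_force: [-0.0, -0.0, -1.1]
width: 0.484
```

```bash
python3 - <<'E'
from h import *
o=arm.get_obs();p=np.array(o["tcp_pos"]);R=np.array(o["tool_rot"]);print(p,o["contact_force"],o["width"])
w=arm.snapshot("wrist");s=arm.snapshot("side");M=w["mount"]
def pf(X):
    c=np.linalg.inv(M)@np.r_[R.T@(X-p),1];r=np.hypot(c[0],c[1]);th=np.arctan2(r,c[2]);return w["K"][:2,2]+w["K"][0,0]*th*c[:2]/r
a=np.radians(8.55);Rt=np.array([[np.cos(a),-np.sin(a)],[np.sin(a),np.cos(a)]])
def tr(x,y,z): return np.r_[Rt@[x,y]+[.527,.1667],z]
im=cv2.resize(w["frame"][100:400,120:520],(800,600),interpolation=cv2.INTER_CUBIC)
si=cv2.resize(s["frame"][130:310,240:480],(800,600),interpolation=cv2.INTER_CUBIC)
for sgn in [[(-.083,-.083),(.083,-.083),(.083,.083),(-.083,.083)],[(-.083,0),(.083,0)],[(0,-.083),(0,.083)],]:
    L=[tr(*np.array(sgn[i])*(1-t)+np.array(sgn[(i+1)%len(sgn)])*t,.03) if 0 else tr(*(np.array(sgn[i])*(1-t)+np.array(sgn[(i+1)%len(sgn)])*t),.03) for i in range(len(sgn)) for t in np.linspace(0,1,15)]
    cv2.polylines(im,[np.array([(pf(q)-[120,100]+.5)*2 for q in L]).astype(np.int32)],False,(0,255,0),1)
    cv2.polylines(si,[np.array([(proj(s,q)-[240,130]+.5)*10/3 for q in L]).astype(np.int32)],False,(0,255,0),1)
cv2.imwrite("pics/w7.png",im);cv2.imwrite("pics/s7.png",si)
E
```

```text
[0.48031381 0.20045949 0.12908651] [-0.03320722 -0.00670344 -1.05035139] 0.4843736508652824
```

View pics/w7.png

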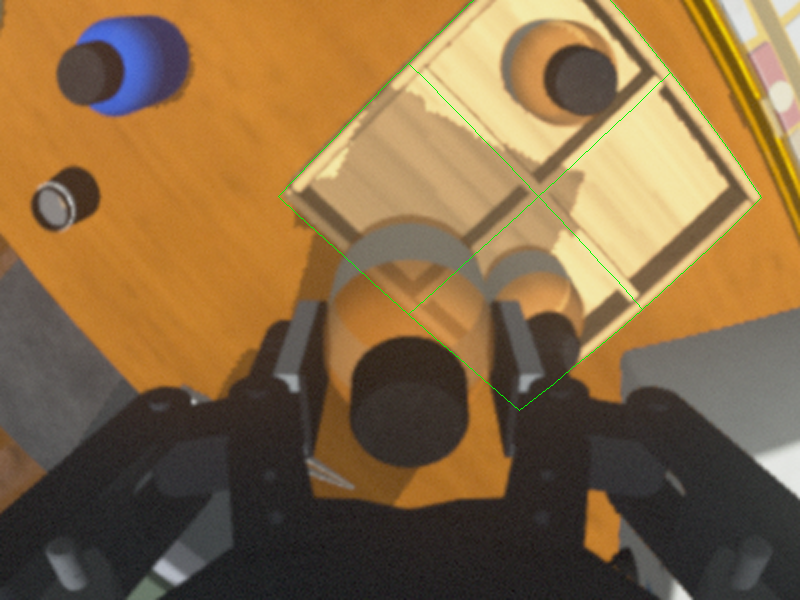

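View pics/s7.png

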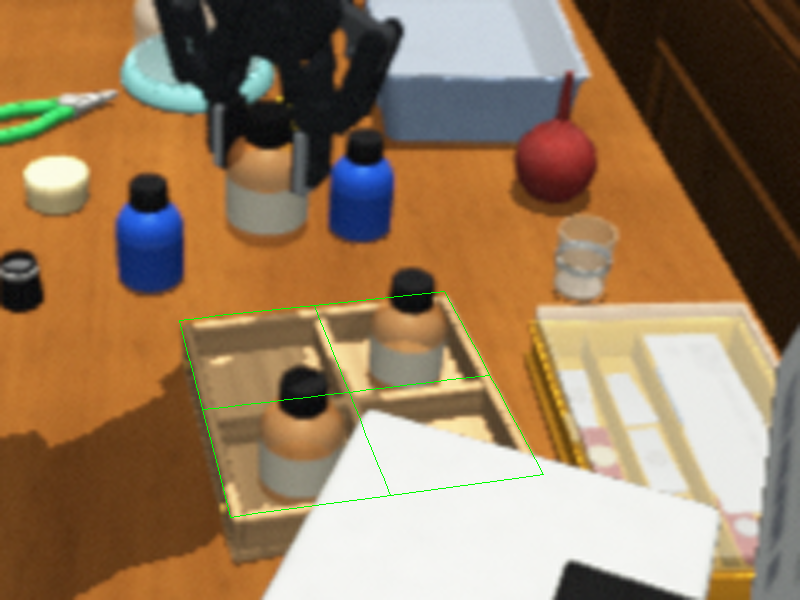

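>>> carry_out(
  targets=[
    [0.1,2,0,0,0,0,0.35],
    [0,2,0,0,0,0,0.35],
    [0,2,0,0,0,0,0.35],
    [0,2,0,0,0,0,0.35],
    [0,1.5,0,0,0,0,0.35],
    [0,1.0,0,0,0,0,0.35],
    [0,0.3,0,0,0,0,0.35],
    [0,0,0,0,0,0,0.35],
  ],
)

```text
clock: 10.65
tcp_pos: [0.4815, 0.1994, 0.0215]
tool_rot: [[0.804, 0.0, 0.595], [-0.595, 0.0, 0.804], [0.0, -1.0, 0.0]]
contact_force: [-0.1, -0.0, -0.7]
width: 0.488
```

```bash
python3 - <<'E'
from h import *
o=arm.get_obs();p=np.array(o["tcp_pos"]);print(p,o["contact_force"],o["width"])
s=arm.snapshot("side");w=arm.snapshot("wrist")
cv2.imwrite("pics/s8.png",cv2.resize(s["frame"][130:310,240:480],(800,600),interpolation=cv2.INTER_CUBIC))
cv2.imwrite("pics/w8.png",cv2.resize(w["frame"][100:400,120:520],(800,600),interpolation=cv2.INTER_CUBIC))
E
```

```text
[0.48146799 0.1994003  0.02154276] [-0.09237753 -0.01277993 -0.66246039] 0.48770400428951166
```

View pics/s8.png

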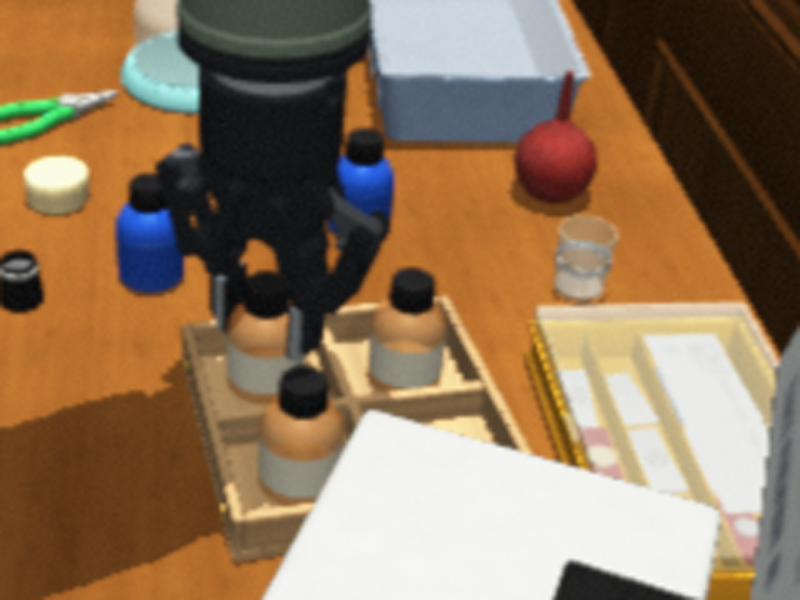

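View pics/w8.png

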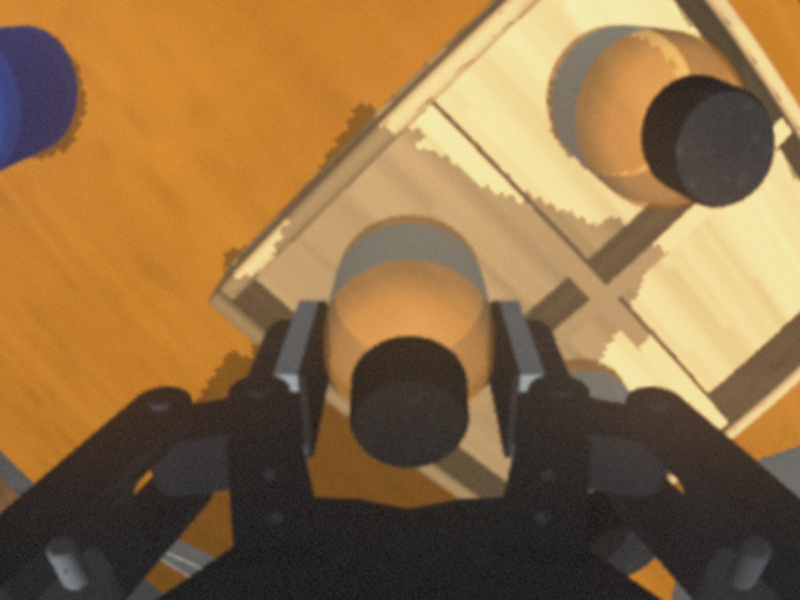

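>>> carry_out(
  targets=[
    [0,0.3,0,0,0,0,0.35],
    [0,0.2,0,0,0,0,0.35],
    [0,0.1,0,0,0,0,0.35],
    [0,0,0,0,0,0,0.35],
  ],
)

```text
clock: 11.25
tcp_pos: [0.4815, 0.1994, 0.0157]
tool_rot: [[0.804, 0.0, 0.595], [-0.595, 0.0, 0.804], [0.0, -1.0, 0.001]]
contact_force: [-2.0, -0.1, 10.8]
width: 0.489
```

>>> carry_out(
  targets=[
    [0,0,0,0,0,0,0.6],
    [0,0,0,0,0,0,0.75],
    [0,0,0,0,0,0,0.75],
    [0,0,0,0,0,0,0.75],
    [0,-1,0,0,0,0,0.75],
    [0,-2,0,0,0,0,0.75],
    [0,-3,0,0,0,0,0.75],
    [0,-3,0,0,0,0,0.75],
    [0,-3,0,0,0,0,0.75],
    [0,-2,0,0,0,0,0.75],
    [0,0,0,0,0,0,0.75],
  ],
)

```text
clock: 12.62
tcp_pos: [0.4818, 0.1995, 0.1569]
tool_rot: [[0.804, 0.002, 0.595], [-0.595, 0.001, 0.804], [0.001, -1.0, 0.002]]
contact_force: [0.3, 0.9, -0.0]
width: 0.753
```

```bash
python3 - <<'E'
from h import *
o=arm.get_obs();p=np.array(o["tcp_pos"]);print(o["clock"],p,o["contact_force"],o["width"])
s=arm.snapshot("side");w=arm.snapshot("wrist")
cv2.imwrite("pics/s9.png",cv2.resize(s["frame"][130:310,240:480],(800,600),interpolation=cv2.INTER_CUBIC))
cv2.imwrite("pics/w9.png",cv2.resize(w["frame"][100:400,120:520],(800,600),interpolation=cv2.INTER_CUBIC))
E
```

```text
12.625 [0.48181346 0.19946012 0.15693171] [ 0.33968776  0.93208514 -0.00116615] 0.7533866141314575
```

View pics/s9.png

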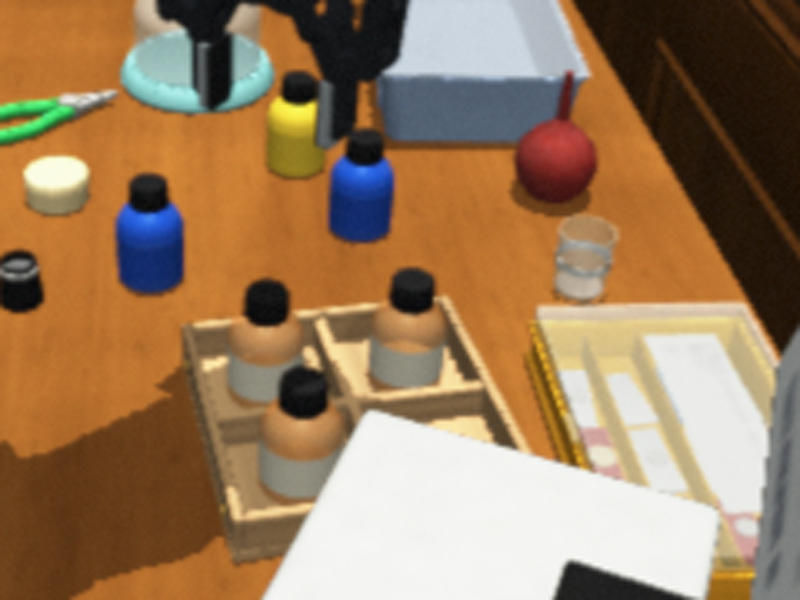

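View pics/w9.png

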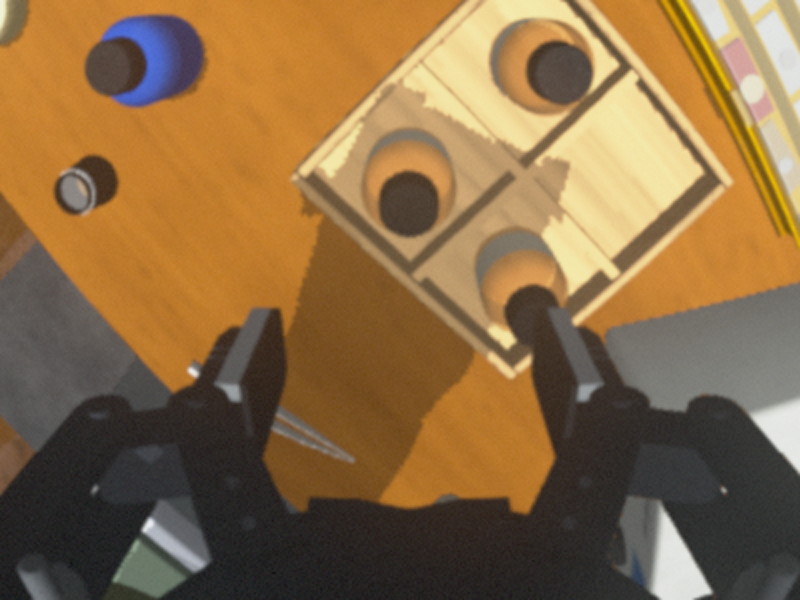

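The side view (cap at crop 266,300) and the wrist view (cap at 408,203) show the bottle upright in the front-left compartment. Both stored bottles are where they were, and the gripper is clear.

```bash
python3 - <<'E'
from h import *
print(arm.job_done())
E
```

```text
the job is handed in; nothing more can be done
None
```

I put the amber oil bottle in the empty front-left compartment of the tray and handed the job in at about 12.7 s of the 35 s allowed.

- **Grasp:** The first try closed too high, on the bottle's shoulder. The opening was 0.33 where the 44 mm body should give about 0.5, with 22 N pushing up. In the wrist and side pictures the fingertips sat about 25 mm behind the stated TCP. I opened, went 18 mm lower and gripped the body (opening 0.49). The bottle had not moved in between.
- **Placing:** I lowered it until it touched the floor at about 11 N. The TCP was then at 15.7 mm, the height expected with the bottle on the tray's 6 mm floor. Then I released it and raised the gripper about 14 cm.
- **Last checks:** The side and wrist pictures show the bottle upright in its compartment and both stored bottles standing where they were. The contact force reads about zero. I judged the bottles' upright angles and positions by eye and did not measure them.
- **Disagreement:** My tray outline, found in the top picture, was about 5 mm off at the divider in the side picture. The clearance round the bottle was about 15 mm, so I did not correct for it.

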